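Find the softest seat spring and mark it

TASK

With your fingertips, press the tan leather pads of the three seat-spring stands one after the other, the left one first, then the middle, then the right, gently but until each clearly gives, to feel which spring is softest. Then push the orange tag of the softest stand fully down, leaving the other two tags up. Nothing is to be picked up, the stands stay where they are, and leave the things lying around alone.

Things in the scene. Friction and masses are not known exactly. Their poses are not given: they have to be found in the camera images.
- stand_a: Loose seat-spring stand, 1.2 kg: dark green painted base 145 x 90 x 16 mm, a round tan leather pad on a coil spring and, nearer the robot, an orange tag. Origin: centre of the underside; x points from tag to pad (away from the robot, within 0.3 rad). Pad axis at x = +30 mm, tag at x = -45 mm, both y = 0. The three stands look alike, in a row in any order.
- pad_top_a (a point): Middle of the flat upper face of stand_a's pad (62 mm across, flat over the middle 40 mm), 80 mm above the bench when not pressed; moves with the pad.
- pad_a (a joint): How far stand_a's pad is pressed down (m): 0 = up, stop at 0.018; springs back. It starts to sink at about 1.2 N, then 250 to 1300 N/m; the softest spring is less than half as stiff as the others (only pressing tells which). A press counts from 2 mm of sinking, for which 5 N is enough on any pad.
- tag_top_a (a point): Middle of the flat upper face of stand_a's tag, an orange cap 24 (x) x 30 (y) x 6 mm on a flat metal stem in a dark guide block; 62 mm above the bench when up, 42 mm when fully down; moves with the tag.
- tag_a (a joint): How far stand_a's tag is pushed down (m): 0 = up, 0.020 = fully down on its guide (starts between 0 and 0.002). It moves at about 3 N and stays where it is left.
- stand_b: Loose seat-spring stand, 1.2 kg: dark green painted base 145 x 90 x 16 mm, a round tan leather pad on a coil spring and, nearer the robot, an orange tag. Origin: centre of the underside; x points from tag to pad (away from the robot, within 0.3 rad). Pad axis at x = +30 mm, tag at x = -45 mm, both y = 0. The three stands look alike, in a row in any order.
- pad_top_b (a point): Middle of the flat upper face of stand_b's pad (62 mm across, flat over the middle 40 mm), 80 mm above the bench when not pressed; moves with the pad.
- pad_b (a joint): How far stand_b's pad is pressed down (m): 0 = up, stop at 0.018; springs back. It starts to sink at about 1.2 N, then 250 to 1300 N/m; the softest spring is less than half as stiff as the others (only pressing tells which). A press counts from 2 mm of sinking, for which 5 N is enough on any pad.
- tag_top_b (a point): Middle of the flat upper face of stand_b's tag, an orange cap 24 (x) x 30 (y) x 6 mm on a flat metal stem in a dark guide block; 62 mm above the bench when up, 42 mm when fully down; moves with the tag.
- tag_b (a joint): How far stand_b's tag is pushed down (m): 0 = up, 0.020 = fully down on its guide (starts between 0 and 0.002). It moves at about 3 N and stays where it is left.
- stand_c: Loose seat-spring stand, 1.2 kg: dark green painted base 145 x 90 x 16 mm, a round tan leather pad on a coil spring and, nearer the robot, an orange tag. Origin: centre of the underside; x points from tag to pad (away from the robot, within 0.3 rad). Pad axis at x = +30 mm, tag at x = -45 mm, both y = 0. The three stands look alike, in a row in any order.
- pad_top_c (a point): Middle of the flat upper face of stand_c's pad (62 mm across, flat over the middle 40 mm), 80 mm above the bench when not pressed; moves with the pad.
- pad_c (a joint): How far stand_c's pad is pressed down (m): 0 = up, stop at 0.018; springs back. It starts to sink at about 1.2 N, then 250 to 1300 N/m; the softest spring is less than half as stiff as the others (only pressing tells which). A press counts from 2 mm of sinking, for which 5 N is enough on any pad.
- tag_top_c (a point): Middle of the flat upper face of stand_c's tag, an orange cap 24 (x) x 30 (y) x 6 mm on a flat metal stem in a dark guide block; 62 mm above the bench when up, 42 mm when fully down; moves with the tag.
- tag_c (a joint): How far stand_c's tag is pushed down (m): 0 = up, 0.020 = fully down on its guide (starts between 0 and 0.002). It moves at about 3 N and stays where it is left.
- spool: Bystander: small loose wooden spool of red thread, 36 mm across, 40 mm tall, standing behind the stands. Origin: centre of its underside.
- tape_measure: Bystander: loose yellow round tape measure, 56 x 74 x 17 mm, lying between the robot and the stands. Origin: centre of its underside.
- d_ring: Bystander: loose pale metal ring, 48 mm across, 8 mm thick, lying between the robot and the stands. Origin: centre of its underside.

How it is judged:
On the way, in this order (a step that is already met when the one before it is completed fails the run):
1. the left pad, as the robot sees it, is pressed down by 2 mm or more (((value of joint pad_a above 0.002 m and y of stand_a in the frame of stand_b above 0 m and y of stand_a in the frame of stand_c above 0 m) or (value of joint pad_b above 0.002 m and y of stand_b in the frame of stand_a above 0 m and y of stand_b in the frame of stand_c above 0 m) or (value of joint pad_c above 0.002 m and y of stand_c in the frame of stand_a above 0 m and y of stand_c in the frame of stand_b above 0 m))), for 0.1 s.
2. the middle pad, as the robot sees it, is pressed down by 2 mm or more (((value of joint pad_a above 0.002 m and y of stand_a in the frame of stand_b above 0 m and y of stand_a in the frame of stand_c below 0 m) or (value of joint pad_a above 0.002 m and y of stand_a in the frame of stand_b below 0 m and y of stand_a in the frame of stand_c above 0 m) or (value of joint pad_b above 0.002 m and y of stand_b in the frame of stand_a above 0 m and y of stand_b in the frame of stand_c below 0 m) or (value of joint pad_b above 0.002 m and y of stand_b in the frame of stand_a below 0 m and y of stand_b in the frame of stand_c above 0 m) or (value of joint pad_c above 0.002 m and y of stand_c in the frame of stand_a above 0 m and y of stand_c in the frame of stand_b below 0 m) or (value of joint pad_c above 0.002 m and y of stand_c in the frame of stand_a below 0 m and y of stand_c in the frame of stand_b above 0 m))), for 0.1 s.
3. the right pad, as the robot sees it, is pressed down by 2 mm or more (((value of joint pad_a above 0.002 m and y of stand_a in the frame of stand_b below 0 m and y of stand_a in the frame of stand_c below 0 m) or (value of joint pad_b above 0.002 m and y of stand_b in the frame of stand_a below 0 m and y of stand_b in the frame of stand_c below 0 m) or (value of joint pad_c above 0.002 m and y of stand_c in the frame of stand_a below 0 m and y of stand_c in the frame of stand_b below 0 m))), for 0.1 s.
4. then the softest stand's tag is pushed fully down (17 of its 20 mm or more) (value of joint tag_b above 0.017 m), for 0.2 s.
At the end, for the whole second after the job is handed in: The tag of the stand with the softest spring is at least 17 mm down (of 20), the other two tags less than 6 mm down, all pads are up again (within 1.5 mm), the stands lie flat within 20 mm of where they were, and spool, tape measure and ring within 15 mm of where they were (value of joint tag_b above 0.017 m and value of joint each of tag_a, tag_c below 0.006 m and value of joint each of pad_a, pad_b, pad_c below 0.0015 m and distance of each of stand_a, stand_b, stand_c from where it was at the start of the episode below 0.02 m and angle between each of stand_a, stand_b, stand_c's own z axis and vertical below 0.05 rad and distance of each of spool, tape_measure, d_ring from where it was at the start of the episode below 0.015 m); the robot touches nothing.
It fails at once if the tag of a stiffer stand is pushed down by 6 mm or more (value of joint any of tag_a, tag_c above 0.006 m).
It fails at once if a stand is pressed roughly, with more than 40 N (contact force between the arm and stand_a above 40 N or contact force between the arm and stand_b above 40 N or contact force between the arm and stand_c above 40 N).
It fails at once if a stand is lifted, tipped or shoved (20 mm or 0.15 rad) (distance of any of stand_a, stand_b, stand_c from where it was at the start of the episode above 0.02 m or angle between any of stand_a, stand_b, stand_c's own z axis and vertical above 0.15 rad).
It fails at once if the spool, tape measure or ring is picked up or moved by 15 mm (distance of any of spool, tape_measure, d_ring from where it was at the start of the episode above 0.015 m).
It also fails if it takes over 64 s, if anything falls off the work surface, if the arm or the gripper's body presses on something with over 40 N, if the wrist force passes 120 N, or if a joint passes its speed limit or range.

ROBOT

A 6-joint arm with a two-finger parallel gripper is mounted at the origin on a cart in front of the work surface, level with it; the furniture and walls round the work are solid. World frame = base frame: x ahead of the robot, y to its left, z up, the work surface at z = 0. Lengths are in m, angles in rad, forces in N, time in s.
With the tool pointing down it reaches from about 0.225 to 0.725 m from the base axis. Payload 3.1 kg.
Tool frame: the origin (TCP) lies at the very end of the fingers, on their centre line; the grasp point (between the pads) lies 19 mm behind it; z points along the fingers, y is the line along which they close (so a half turn about z gives the same grasp; the last joint's range is limited). The gripper opens to 85 mm and grips with 20 to 120 N. Pads are 22 mm wide; open, the fingers measure 114 mm over their backs; the gripper's body (76 mm by 85 mm) begins 54 mm behind the grasp point. The pads swing forward as they close: fully open they stand 13 mm farther back than shut.
Start: joints at [1.098, 0.048, 0.099, 1.622, 0, 1.443], TCP at [0.177, 0.494, 0.231] pointing down, gripper open.
Joint ranges: [-2.91, 2.91], [-0.99, 1.94], [-1.21, 1.42], [-2.12, 2.29], [-1.49, 1.47], [-3.14, 3.14]. Speed limits (rad/s): [2.79, 2.79, 3.14, 3.14, 3.14, 3.14].

INTERFACE

Orientations are given as a unit quaternion [w, x, y, z].
In Python, from station import robot, cams, ticket gives the robot as it stands. The module is installed in compiled form; this text tells all that it offers.
- The arm moves only by the tool jog_arm, never from a script. Its arguments are lists of equal length, an entry for each row: "turn": the turn, a rotation vector about the world's x, y, z in degrees, a list of three; "delta_pos": the shift along the world's x, y, z in units of 30 mm (1.0 is 30 mm), a list of three; "grip": the opening, from 0 (shut) to 1 (fully open). A call has 1 to 5 rows; each row shifts and turns the commanded pose from where the row before left it; what a row does not reach is not made up. A row lasts 1/10 s, in which the tool goes at most 50 mm and 8.59 degrees, less where a joint would pass 70% of its speed; a pose out of reach is approached as far as the arm can. A call is refused whole if a number of a shift passes 1 or a number of a turn 8.59, either way. A call with a gripper value outside its range is refused whole. The fingers move at their own pace and stop on an object; "newtons" is the grip in N (left out, the last holds). Time passes only in rows, so rows that do not move let the fingers close. It gives the time, the measured TCP pose, the force, the opening and the grip force at its end, in the units of the state.
- robot.get_obs(): the state, without advancing time (a new reading comes with each control period).
- cams.capture(name): name is "scene" or "top" or "wrist"; returns a dict with "img" (420x560x3 uint8, red, green, blue), "K" (3x3 intrinsics, pixels), "pose" (4x4, takes a point from camera to world coordinates); the wrist camera has in their place "hand_eye" (4x4, takes a point from camera to tool coordinates, whose origin is the TCP and whose axes are the flange's). Camera axes: x right, y up, looking along -z (the intrinsics and any distortion apply to the point x, -y, -z); pixel columns grow to the right and rows downward; lengths in m; the calibration is good to about 2 mm. A picture is of the moment at which its call begins: read the wrist's pose just before it. There is no depth.
- ticket.hand_in(): hands the job in; it is judged then, once.
The state is a dict: "t": time; "joint_pos": joint angles; "qvel": joint speeds; "tau": joint torques, N m; "tcp_pos": TCP position; "eef_rot": TCP orientation; "ft_force": force on the tool from outside, world axes, zero at the start; "torque": the same for the moment, N m; "finger_gap": finger opening in m; "grasp_force": force on a finger pad.
Only numpy, scipy, OpenCV 4.12 (cv2) and the standard library are available. Lean on these libraries where they do the work, as an engineer would, in place of code of your own. Each camera call takes 0.05 s, during which the arm holds its last target. There are 200 camera calls.

## Working session

There is one attempt and no reset: what is moved stays moved. The work goes in short steps, Python scripts to look and compute and a tool call to move; the robot and the scene stay as the last step left them, time stands still between calls to the robot, and variables do not carry over. Pictures are saved under pics/ and viewed, at most 10 in all, crops included, and the job is handed in when it is done.

Besides the shell and the picture viewer there is one more tool, called after "Call:" by a JSON object that holds its "method" and its "body", one argument or row to a line. jog_arm: Moves the arm, as the interface text tells. Its arguments: {"type":"object","properties":{"turn":{"type":"array"},"delta_pos":{"type":"array"},"grip":{"type":"array"},"newtons":{"type":"number"}},"required":["turn","delta_pos","grip"]}

```bash
mkdir -p pics; python3 - <<'E'
from station import robot,cams
import cv2,numpy as np
for n in("scene","top"):
    c=cams.capture(n); cv2.imwrite(f"pics/{n}0.png",c["img"][:,:,::-1]); print(n,c["K"].tolist(),np.round(c["pose"],4).tolist(),[k for k in c])
    np.savez(f"{n}0.npz",**{k:c[k] for k in("img","K","pose")})
o=robot.get_obs();print(o)
E
```

```text
scene [[434.9933606795745, 0.0, 282.35736007216707], [0.0, 434.9933606795745, 208.55278452635847], [0.0, 0.0, 1.0]] [[-0.7327, 0.3629, -0.5758, 0.0513], [-0.6804, -0.3692, 0.6331, 0.4827], [0.0172, 0.8556, 0.5174, 0.5338], [0.0, 0.0, 0.0, 1.0]] ['img', 'K', 'pose']
top [[415.1258517041124, 0.0, 273.94399860010355], [0.0, 415.1258517041124, 208.71791959536725], [0.0, 0.0, 1.0]] [[0.0055, 0.9975, -0.0707, 0.503], [-0.9998, 0.004, -0.0218, -0.0792], [-0.0215, 0.0708, 0.9973, 0.9263], [0.0, 0.0, 0.0, 1.0]] ['img', 'K', 'pose']
{'t': 0.1, 'joint_pos': array([1.09821413e+00, 4.86750510e-02, 9.77597993e-02, 1.62204111e+00,
       4.13352829e-05, 1.44299107e+00]), 'qvel': array([ 2.75072109e-04, -2.06467945e-03,  4.96008540e-03, -3.71107771e-05,
        9.27618500e-04,  5.58111552e-04]), 'tau': array([ 3.32646938e-03, -3.39852083e+01,  3.20935392e+01,  1.58323080e-02,
        2.69674860e-05,  4.32341395e-06]), 'tcp_pos': array([0.17718611, 0.49359676, 0.23023776]), 'eef_rot': array([-3.39110015e-04,  1.71535826e-01,  9.85177290e-01, -1.02560607e-03]), 'ft_force': array([0.6215635 , 0.45233021, 0.40024012]), 'torque': array([-0.00890153, -0.02162629,  0.00936833]), 'grasp_force': 0.0, 'finger_gap': 0.08540557705947151}
```

View pics/top0.png

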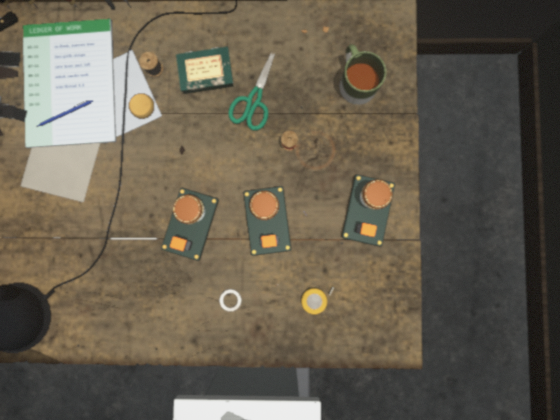

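View pics/scene0.png

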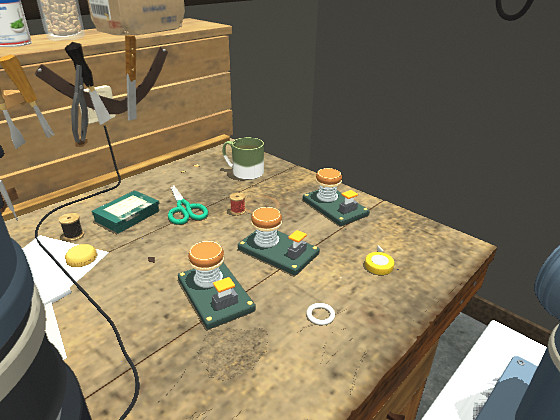

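The top view shows the pads near (188,209), (264,205) and (377,194), and the tags near (179,244), (269,241) and (369,230). In the scene view the same pads are near (206,252), (266,215) and (329,175), and the tags near (224,285), (298,237) and (350,195). I'll enlarge both views.

```bash
python3 - <<'E'
import cv2,numpy as np
t=cv2.imread("pics/top0.png");s=cv2.imread("pics/scene0.png")
a=cv2.resize(t[170:265,155:405],None,fx=3.2,fy=3.2,interpolation=cv2.INTER_CUBIC)
cv2.imwrite("pics/tc.png",a)
b=cv2.resize(s[160:330,170:380],None,fx=3.5,fy=3.5,interpolation=cv2.INTER_CUBIC)
cv2.imwrite("pics/sc.png",b);print(a.shape,b.shape)
E
```

```text
(304, 800, 3) (595, 735, 3)
```

View pics/tc.png

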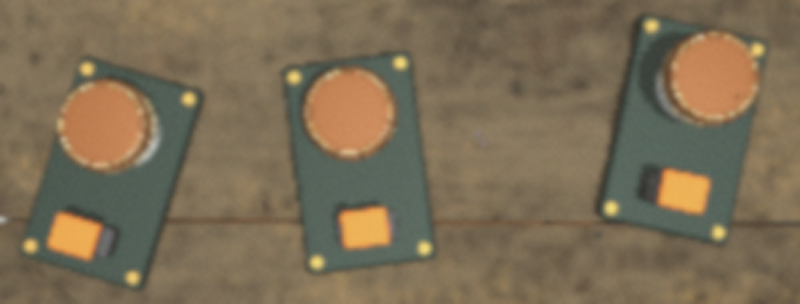

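View pics/sc.png

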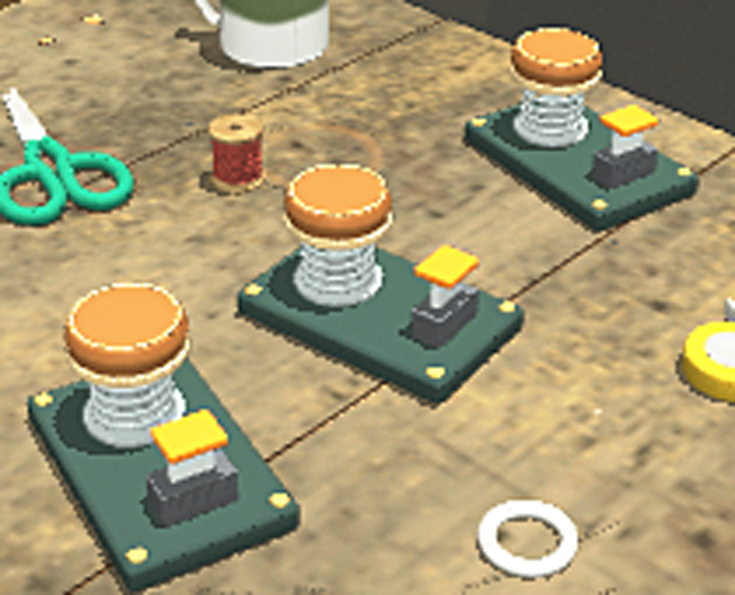

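The crop centres read as follows. Top crop: pads (103,124), (349,112), (713,77); tags (75,236), (365,228), (685,192). Scene crop: pad faces (127,316), (338,193), (556,51); tags (190,434), (447,265), (629,119).

```bash
python3 - <<'E'
import cv2,numpy as np
T=np.load("top0.npz");S=np.load("scene0.npz")
tp=(np.array([(103,124),(349,112),(713,77),(75,236),(365,228),(685,192)])+.5)/3.2-.5+[155,170]
sp=(np.array([(127,316),(338,193),(556,51),(190,434),(447,265),(629,119)])+.5)/3.5-.5+[170,160]
def P(c):
    M=np.linalg.inv(c["pose"]);return c["K"]@(np.diag([1,-1,-1.])@M[:3])
def flat(c,p,z):
    d=c["pose"][:3,:3]@(np.diag([1,-1,-1.])@np.linalg.solve(c["K"],[*p,1]));o=c["pose"][:3,3]
    return (o+d*(z-o[2])/d[2])[:2]
X=cv2.triangulatePoints(P(T),P(S),tp.T.copy(),sp.T.copy());X=(X[:3]/X[3]).T
for i in range(6):
    z=.08 if i<3 else .061
    print(np.round(X[i],4),np.round(flat(T,tp[i],z),4),np.round(flat(S,sp[i],z),4))
for p in ((149,64),(289,140),(231,300),(316,301)): print(p,np.round(flat(T,p,.01),3))
E
```

```text
[0.5625 0.1186 0.0753] [0.5629 0.1183] [0.5565 0.1219]
[ 0.571  -0.04    0.0733] [ 0.5712 -0.0397] [ 0.5628 -0.0329]
[ 0.5947 -0.2739  0.0719] [ 0.5945 -0.2716] [ 0.5847 -0.2611]
[0.4903 0.1404 0.0554] [0.4909 0.1395] [0.4845 0.1441]
[ 0.4964 -0.0501  0.0545] [ 0.4972 -0.0498] [ 0.4897 -0.0434]
[ 0.5214 -0.2587  0.0541] [ 0.5216 -0.257 ] [ 0.5143 -0.2483]
(149, 64) [0.898 0.228]
(289, 140) [ 0.722 -0.092]
(231, 300) [0.368 0.034]
(316, 301) [ 0.367 -0.152]
```

The dark object at the top view's left edge, near (10,315), may be an obstacle on the direct diagonal. I'll go in −y first and then forward, with the fingers shut.

Call:
{"method": "jog_arm", "body": {
  "turn": [
    [0,0,0],
    [0,0,0],
    [0,0,0],
    [0,0,0],
    [0,0,0]
  ],
  "delta_pos": [
    [0,-0.5,0],
    [0,-1,0],
    [0,-1,0],
    [0,-1,0],
    [0.3,-1,0]
  ],
  "grip": [0,0,0,0,0]
}}

```text
t: 0.6
tcp_pos: [0.1856, 0.3577, 0.2308]
eef_rot: [-0.0, 0.171, 0.985, -0.001]
ft_force: [1.1, 0.0, -0.5]
finger_gap: 0.0125
grasp_force: 0.0
```

Call:
{"method": "jog_arm", "body": {
  "turn": [
    [0,0,0],
    [0,0,0],
    [0,0,0],
    [0,0,0],
    [0,0,0]
  ],
  "delta_pos": [
    [0.3,-1,0],
    [0.5,-1,0],
    [0.8,-1,0],
    [1,-1,0],
    [1,-1,0]
  ],
  "grip": [0,0,0,0,0]
}}

```text
t: 1.1
tcp_pos: [0.2949, 0.2078, 0.231]
eef_rot: [0.0, 0.171, 0.985, 0.0]
ft_force: [0.5, 1.5, 0.1]
finger_gap: -0.0001
grasp_force: 0.0
```

Call:
{"method": "jog_arm", "body": {
  "turn": [
    [0,0,0],
    [0,0,0],
    [0,0,0],
    [0,0,0],
    [0,0,0]
  ],
  "delta_pos": [
    [1,-0.8,0],
    [1,-0.7,0],
    [1,-0.5,-0.5],
    [1,-0.3,-0.5],
    [1,0,-0.5]
  ],
  "grip": [0,0,0,0,0]
}}

```text
t: 1.6
tcp_pos: [0.4456, 0.1386, 0.1855]
eef_rot: [-0.0, 0.173, 0.985, -0.0]
ft_force: [0.6, 0.3, 0.8]
finger_gap: -0.0004
grasp_force: 0.0
```

```bash
python3 -c "
from station import robot
o=robot.get_obs();print(o['t'],o['tcp_pos'],o['joint_pos'],o['ft_force'],o['finger_gap'])"
```

```text
1.6 [0.4455606  0.13858496 0.18545968] [ 1.57959328e-01 -1.09496954e-01 -1.45623436e-01  1.53499887e+00
 -4.07589829e-04  5.05235531e-01] [0.57420296 0.31318652 0.77321453] -0.00038926227353451316
```

Call:
{"method": "jog_arm", "body": {
  "turn": [
    [0,0,0],
    [0,0,0],
    [0,0,0],
    [0,0,0],
    [0,0,0]
  ],
  "delta_pos": [
    [1,-0.2,-0.5],
    [1,-0.2,-0.5],
    [1,-0.2,-0.6],
    [0.9,-0.05,-0.6],
    [0,0,-0.5]
  ],
  "grip": [0,0,0,0,0]
}}

```text
t: 2.1
tcp_pos: [0.5634, 0.1198, 0.1026]
eef_rot: [-0.0, 0.172, 0.985, -0.0]
ft_force: [-0.4, 0.1, -0.7]
finger_gap: 0.0001
grasp_force: 0.0
```

Call:
{"method": "jog_arm", "body": {
  "turn": [
    [0,0,0],
    [0,0,0],
    [0,0,0]
  ],
  "delta_pos": [
    [0,0,0],
    [0,0,0],
    [0,0,0]
  ],
  "grip": [0,0,0]
}}

```text
t: 2.4
tcp_pos: [0.5613, 0.1209, 0.1067]
eef_rot: [0.001, 0.171, 0.985, 0.0]
ft_force: [0.3, 0.5, 0.5]
finger_gap: 0.0004
grasp_force: 0.0
```

```bash
python3 -c "
from station import cams,robot
import cv2
print(robot.get_obs()['ft_force'])
t=cams.capture('top')['img'][:,:,::-1];s=cams.capture('scene')['img'][:,:,::-1]
import numpy as np
a=cv2.resize(t[150:270,130:290],(480,360));b=cv2.resize(s[180:340,160:320],(320,320))
c=np.zeros((360,800,3),'uint8');c[:,:480]=a;c[:320,480:]=b;cv2.imwrite('pics/over.png',c)"
```

```text
[0.33796641 0.54203892 0.48834693]
```

View pics/over.png

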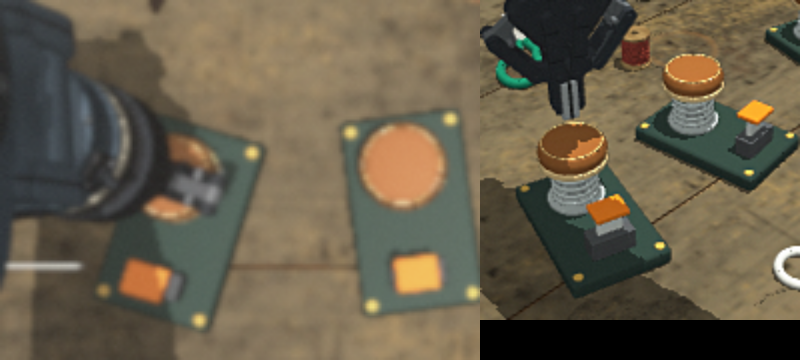

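The shut fingertips hang over the left pad (tip near crop pixel (570,118), pad face near (572,145)). Now I'll go down gently.

Call:
{"method": "jog_arm", "body": {
  "turn": [
    [0,0,0],
    [0,0,0],
    [0,0,0],
    [0,0,0],
    [0,0,0]
  ],
  "delta_pos": [
    [0,0,-0.3],
    [0,0,-0.3],
    [0,0,-0.2],
    [0,0,-0.05],
    [0,0,0]
  ],
  "grip": [0,0,0,0,0]
}}

```text
t: 3.0
tcp_pos: [0.5607, 0.1206, 0.0792]
eef_rot: [-0.001, 0.172, 0.985, -0.0]
ft_force: [-1.3, 0.6, 0.9]
finger_gap: 0.0
grasp_force: 0.7
```

Call:
{"method": "jog_arm", "body": {
  "turn": [
    [0,0,0],
    [0,0,0],
    [0,0,0],
    [0,0,0],
    [0,0,0]
  ],
  "delta_pos": [
    [0,0,-0.05],
    [0,0,-0.05],
    [0,0,-0.03],
    [0,0,0],
    [0,0,0]
  ],
  "grip": [0,0,0,0,0]
}}

```text
t: 3.5
tcp_pos: [0.5615, 0.1206, 0.0761]
eef_rot: [0.0, 0.172, 0.985, 0.0]
ft_force: [-1.6, 0.5, 2.5]
finger_gap: 0.0001
grasp_force: 1.2
```

Call:
{"method": "jog_arm", "body": {
  "turn": [
    [0,0,0],
    [0,0,0],
    [0,0,0],
    [0,0,0]
  ],
  "delta_pos": [
    [0,0,-0.05],
    [0,0,-0.05],
    [0,0,0],
    [0,0,0]
  ],
  "grip": [0,0,0,0]
}}

```text
t: 3.9
tcp_pos: [0.5616, 0.1206, 0.0731]
eef_rot: [0.0, 0.172, 0.985, 0.0]
ft_force: [-1.3, 0.2, 2.9]
finger_gap: -0.0002
grasp_force: 1.6
```

Call:
{"method": "jog_arm", "body": {
  "turn": [
    [0,0,0],
    [0,0,0],
    [0,0,0],
    [0,0,0]
  ],
  "delta_pos": [
    [0,0,-0.05],
    [0,0,-0.05],
    [0,0,0],
    [0,0,0]
  ],
  "grip": [0,0,0,0]
}}

```text
t: 4.3
tcp_pos: [0.5616, 0.1206, 0.07]
eef_rot: [0.0, 0.172, 0.985, 0.0]
ft_force: [-1.4, -0.0, 4.6]
finger_gap: -0.0001
grasp_force: 2.0
```

Call:
{"method": "jog_arm", "body": {
  "turn": [
    [0,0,0]
  ],
  "delta_pos": [
    [0,0,0]
  ],
  "grip": [0]
}}

```text
t: 4.4
tcp_pos: [0.5616, 0.1206, 0.0701]
eef_rot: [0.0, 0.172, 0.985, 0.0]
ft_force: [-1.2, 0.0, 3.4]
finger_gap: 0.0001
grasp_force: 2.0
```

Call:
{"method": "jog_arm", "body": {
  "turn": [
    [0,0,0],
    [0,0,0],
    [0,0,0],
    [0,0,0],
    [0,0,0]
  ],
  "delta_pos": [
    [0,0,0.5],
    [0,0,0.9],
    [0.3,-1,0],
    [0,-1,0],
    [0,-1,0]
  ],
  "grip": [0,0,0,0,0]
}}

```text
t: 4.9
tcp_pos: [0.571, 0.0298, 0.1127]
eef_rot: [0.001, 0.171, 0.985, 0.0]
ft_force: [-0.6, 0.6, -0.6]
finger_gap: -0.0
grasp_force: 0.0
```

Call:
{"method": "jog_arm", "body": {
  "turn": [
    [0,0,0],
    [0,0,0],
    [0,0,0],
    [0,0,0],
    [0,0,0]
  ],
  "delta_pos": [
    [0,-1,0],
    [0,-0.9,0],
    [0,-0.4,-0.3],
    [0,0,-0.4],
    [0,0,-0.1]
  ],
  "grip": [0,0,0,0,0]
}}

```text
t: 5.4
tcp_pos: [0.5689, -0.0374, 0.0852]
eef_rot: [-0.002, 0.171, 0.985, 0.0]
ft_force: [-0.5, 0.4, -1.0]
finger_gap: 0.0
grasp_force: 0.0
```

Call:
{"method": "jog_arm", "body": {
  "turn": [
    [0,0,0],
    [0,0,0]
  ],
  "delta_pos": [
    [0,0,0],
    [0,0,0]
  ],
  "grip": [0,0]
}}

```text
t: 5.6
tcp_pos: [0.5702, -0.0371, 0.0875]
eef_rot: [-0.0, 0.171, 0.985, 0.0]
ft_force: [0.3, 0.1, -0.0]
finger_gap: 0.0001
grasp_force: 0.0
```

Centred to within 3 mm, so I'll press the middle pad.

Call:
{"method": "jog_arm", "body": {
  "turn": [
    [0,0,0],
    [0,0,0],
    [0,0,0],
    [0,0,0],
    [0,0,0]
  ],
  "delta_pos": [
    [0,-0.1,-0.15],
    [0,0,-0.1],
    [0,0,-0.08],
    [0,0,0],
    [0,0,0]
  ],
  "grip": [0,0,0,0,0]
}}

```text
t: 6.1
tcp_pos: [0.5707, -0.0412, 0.0785]
eef_rot: [0.0, 0.171, 0.985, 0.0]
ft_force: [0.6, 1.0, 1.9]
finger_gap: -0.0
grasp_force: 1.1
```

Call:
{"method": "jog_arm", "body": {
  "turn": [
    [0,0,0],
    [0,0,0],
    [0,0,0],
    [0,0,0]
  ],
  "delta_pos": [
    [0,0,-0.05],
    [0,0,-0.05],
    [0,0,0],
    [0,0,0]
  ],
  "grip": [0,0,0,0]
}}

```text
t: 6.5
tcp_pos: [0.5707, -0.0413, 0.0754]
eef_rot: [0.0, 0.172, 0.985, 0.0]
ft_force: [-0.0, 0.8, 4.6]
finger_gap: 0.0003
grasp_force: 2.1
```

Call:
{"method": "jog_arm", "body": {
  "turn": [
    [0,0,0],
    [0,0,0],
    [0,0,0],
    [0,0,0]
  ],
  "delta_pos": [
    [0,0,-0.05],
    [0,0,-0.05],
    [0,0,0],
    [0,0,0]
  ],
  "grip": [0,0,0,0]
}}

```text
t: 6.9
tcp_pos: [0.5707, -0.0412, 0.0726]
eef_rot: [0.0, 0.172, 0.985, 0.0]
ft_force: [-0.6, 1.7, 6.7]
finger_gap: -0.0004
grasp_force: 3.0
```

The left pad gives about 270 N/m and the middle about 680 N/m. Next is the right pad.

Call:
{"method": "jog_arm", "body": {
  "turn": [
    [0,0,0],
    [0,0,0],
    [0,0,0],
    [0,0,0],
    [0,0,0]
  ],
  "delta_pos": [
    [0,0,0.5],
    [0,0,0.8],
    [0.3,-1,0],
    [0.3,-1,0],
    [0.2,-1,0]
  ],
  "grip": [0,0,0,0,0]
}}

```text
t: 7.4
tcp_pos: [0.5946, -0.1327, 0.1111]
eef_rot: [-0.0, 0.171, 0.985, -0.001]
ft_force: [0.1, -0.1, 0.5]
finger_gap: -0.0002
grasp_force: 0.0
```

Call:
{"method": "jog_arm", "body": {
  "turn": [
    [0,0,0],
    [0,0,0],
    [0,0,0],
    [0,0,0],
    [0,0,0]
  ],
  "delta_pos": [
    [0,-1,0],
    [0,-1,0],
    [0,-1,0],
    [0,-1,0],
    [0,-0.7,0]
  ],
  "grip": [0,0,0,0,0]
}}

```text
t: 7.9
tcp_pos: [0.5936, -0.2747, 0.1105]
eef_rot: [-0.001, 0.172, 0.985, -0.0]
ft_force: [0.7, 0.2, 0.4]
finger_gap: 0.0003
grasp_force: 0.0
```

Call:
{"method": "jog_arm", "body": {
  "turn": [
    [0,0,0],
    [0,0,0],
    [0,0,0],
    [0,0,0],
    [0,0,0]
  ],
  "delta_pos": [
    [0,0,-0.4],
    [0,0,-0.3],
    [0,0,-0.1],
    [0,0,0],
    [0,0,0]
  ],
  "grip": [0,0,0,0,0]
}}

```text
t: 8.4
tcp_pos: [0.5945, -0.2712, 0.0869]
eef_rot: [-0.0, 0.171, 0.985, 0.0]
ft_force: [0.1, -0.7, -0.2]
finger_gap: 0.0001
grasp_force: 0.0
```

Call:
{"method": "jog_arm", "body": {
  "turn": [
    [0,0,0],
    [0,0,0],
    [0,0,0],
    [0,0,0],
    [0,0,0]
  ],
  "delta_pos": [
    [0,0,-0.15],
    [0,0,-0.1],
    [0,0,-0.08],
    [0,0,0],
    [0,0,0]
  ],
  "grip": [0,0,0,0,0]
}}

```text
t: 8.9
tcp_pos: [0.5949, -0.2721, 0.078]
eef_rot: [0.001, 0.171, 0.985, 0.0]
ft_force: [-0.3, 2.6, 3.8]
finger_gap: 0.0002
grasp_force: 1.9
```

Call:
{"method": "jog_arm", "body": {
  "turn": [
    [0,0,0],
    [0,0,0],
    [0,0,0],
    [0,0,0]
  ],
  "delta_pos": [
    [0,0,-0.05],
    [0,0,-0.05],
    [0,0,0],
    [0,0,0]
  ],
  "grip": [0,0,0,0]
}}

```text
t: 9.3
tcp_pos: [0.5949, -0.2722, 0.0754]
eef_rot: [0.001, 0.171, 0.985, 0.0]
ft_force: [-0.9, 3.0, 6.4]
finger_gap: -0.0005
grasp_force: 3.4
```

Call:
{"method": "jog_arm", "body": {
  "turn": [
    [0,0,0],
    [0,0,0],
    [0,0,0],
    [0,0,0]
  ],
  "delta_pos": [
    [0,0,-0.05],
    [0,0,-0.05],
    [0,0,0],
    [0,0,0]
  ],
  "grip": [0,0,0,0]
}}

```text
t: 9.7
tcp_pos: [0.5949, -0.2722, 0.0732]
eef_rot: [0.001, 0.171, 0.985, 0.0]
ft_force: [-2.0, 3.1, 9.2]
finger_gap: 0.0003
grasp_force: 4.7
```

The right pad gives about 1150 N/m, so the left stand is softest. Now to its tag at about (0.490, 0.140).

Call:
{"method": "jog_arm", "body": {
  "turn": [
    [0,0,0],
    [0,0,0],
    [0,0,0],
    [0,0,0],
    [0,0,0]
  ],
  "delta_pos": [
    [0,0,0.5],
    [0,0,0.9],
    [0,1,0],
    [-0.3,1,0],
    [-0.3,1,0]
  ],
  "grip": [0,0,0,0,0]
}}

```text
t: 10.2
tcp_pos: [0.5759, -0.1822, 0.1129]
eef_rot: [-0.0, 0.172, 0.985, -0.0]
ft_force: [-0.1, 0.0, 0.1]
finger_gap: 0.0001
grasp_force: 0.0
```

Call:
{"method": "jog_arm", "body": {
  "turn": [
    [0,0,0],
    [0,0,0],
    [0,0,0],
    [0,0,0],
    [0,0,0]
  ],
  "delta_pos": [
    [-0.3,1,0],
    [-0.3,1,0],
    [-0.3,1,0],
    [-0.3,1,0],
    [-0.3,1,0]
  ],
  "grip": [0,0,0,0,0]
}}

```text
t: 10.7
tcp_pos: [0.5306, -0.0318, 0.1127]
eef_rot: [-0.0, 0.172, 0.985, -0.001]
ft_force: [1.2, 0.1, 0.2]
finger_gap: -0.0002
grasp_force: 0.0
```

Call:
{"method": "jog_arm", "body": {
  "turn": [
    [0,0,0],
    [0,0,0],
    [0,0,0],
    [0,0,0],
    [0,0,0]
  ],
  "delta_pos": [
    [-0.3,1,0],
    [-0.3,1,0],
    [-0.3,1,0],
    [-0.3,1,0],
    [-0.2,1,0]
  ],
  "grip": [0,0,0,0,0]
}}

```text
t: 11.2
tcp_pos: [0.4885, 0.1181, 0.1128]
eef_rot: [-0.0, 0.172, 0.985, -0.001]
ft_force: [-0.2, -0.8, 0.0]
finger_gap: 0.0006
grasp_force: 0.0
```

Call:
{"method": "jog_arm", "body": {
  "turn": [
    [0,0,0],
    [0,0,0],
    [0,0,0]
  ],
  "delta_pos": [
    [0,0.7,0],
    [0,0,0],
    [0,0,0]
  ],
  "grip": [0,0,0]
}}

```text
t: 11.5
tcp_pos: [0.4892, 0.1382, 0.1128]
eef_rot: [-0.0, 0.171, 0.985, -0.001]
ft_force: [0.0, -0.8, -0.0]
finger_gap: -0.0002
grasp_force: 0.0
```

Call:
{"method": "jog_arm", "body": {
  "turn": [
    [0,0,0],
    [0,0,0],
    [0,0,0],
    [0,0,0],
    [0,0,0]
  ],
  "delta_pos": [
    [0,0,-0.6],
    [0,0,-0.5],
    [0,0,-0.3],
    [0,0,-0.1],
    [0,0,0]
  ],
  "grip": [0,0,0,0,0]
}}

```text
t: 12.0
tcp_pos: [0.4892, 0.1379, 0.0677]
eef_rot: [-0.0, 0.172, 0.985, -0.0]
ft_force: [0.4, 0.3, 0.5]
finger_gap: 0.0004
grasp_force: 0.0
```

Call:
{"method": "jog_arm", "body": {
  "turn": [
    [0,0,0],
    [0,0,0],
    [0,0,0],
    [0,0,0],
    [0,0,0]
  ],
  "delta_pos": [
    [0,0,-0.1],
    [0,0,-0.1],
    [0,0,-0.1],
    [0,0,-0.1],
    [0,0,0]
  ],
  "grip": [0,0,0,0,0]
}}

```text
t: 12.5
tcp_pos: [0.4899, 0.1386, 0.0562]
eef_rot: [0.001, 0.172, 0.985, 0.0]
ft_force: [1.5, 0.6, 1.2]
finger_gap: 0.0003
grasp_force: 0.3
```

Call:
{"method": "jog_arm", "body": {
  "turn": [
    [0,0,0],
    [0,0,0],
    [0,0,0],
    [0,0,0],
    [0,0,0]
  ],
  "delta_pos": [
    [0,0,-0.1],
    [0,0,-0.1],
    [0,0,-0.08],
    [0,0,0],
    [0,0,0]
  ],
  "grip": [0,0,0,0,0]
}}

```text
t: 13.0
tcp_pos: [0.4892, 0.1386, 0.0473]
eef_rot: [-0.0, 0.172, 0.985, 0.0]
ft_force: [0.2, 0.3, 0.7]
finger_gap: -0.0001
grasp_force: 0.0
```

Call:
{"method": "jog_arm", "body": {
  "turn": [
    [0,0,0],
    [0,0,0],
    [0,0,0]
  ],
  "delta_pos": [
    [0,0,-0.1],
    [0,0,-0.06],
    [0,0,0]
  ],
  "grip": [0,0,0]
}}

```text
t: 13.3
tcp_pos: [0.4892, 0.1386, 0.0424]
eef_rot: [-0.0, 0.172, 0.985, -0.0]
ft_force: [0.5, 0.3, -0.3]
finger_gap: 0.0001
grasp_force: 0.2
```

Call:
{"method": "jog_arm", "body": {
  "turn": [
    [0,0,0],
    [0,0,0]
  ],
  "delta_pos": [
    [0,0,-0.06],
    [0,0,0]
  ],
  "grip": [0,0]
}}

```text
t: 13.5
tcp_pos: [0.4892, 0.1386, 0.042]
eef_rot: [-0.0, 0.172, 0.985, -0.0]
ft_force: [-2.2, -1.3, 6.3]
finger_gap: -0.0002
grasp_force: 3.3
```

The fingers have hit the hard stop at 42 mm. I'll hold, retreat straight up, and check.

Call:
{"method": "jog_arm", "body": {
  "turn": [
    [0,0,0],
    [0,0,0],
    [0,0,0],
    [0,0,0],
    [0,0,0]
  ],
  "delta_pos": [
    [0,0,0],
    [0,0,0],
    [0,0,0.4],
    [0,0,1],
    [0,0,1]
  ],
  "grip": [0,0,0,0,0]
}}

```text
t: 14.0
tcp_pos: [0.4882, 0.1384, 0.1129]
eef_rot: [-0.001, 0.172, 0.985, -0.0]
ft_force: [0.7, -0.6, -0.2]
finger_gap: -0.0
grasp_force: 0.0
```

Call:
{"method": "jog_arm", "body": {
  "turn": [
    [0,0,0],
    [0,0,0],
    [0,0,0],
    [0,0,0],
    [0,0,0]
  ],
  "delta_pos": [
    [-1,0,1],
    [-1,0,1],
    [-1,0,0.5],
    [0,0,0],
    [0,0,0]
  ],
  "grip": [0,0,0,0,0]
}}

```text
t: 14.5
tcp_pos: [0.3998, 0.1387, 0.1888]
eef_rot: [0.001, 0.171, 0.985, 0.0]
ft_force: [-0.4, 0.3, -0.2]
finger_gap: 0.0002
grasp_force: 0.0
```

```bash
python3 -c "
from station import cams
import cv2,numpy as np
t=cams.capture('top')['img'][:,:,::-1];s=cams.capture('scene')['img'][:,:,::-1]
a=cv2.resize(t[170:320,155:405],(400,240));b=cv2.resize(s[160:335,170:400],(400,304))
c=np.zeros((304,800,3),'uint8');c[:240,:400]=a;c[:,400:]=b;cv2.imwrite('pics/end.png',c)"
```

```text
(no output)
```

View pics/end.png

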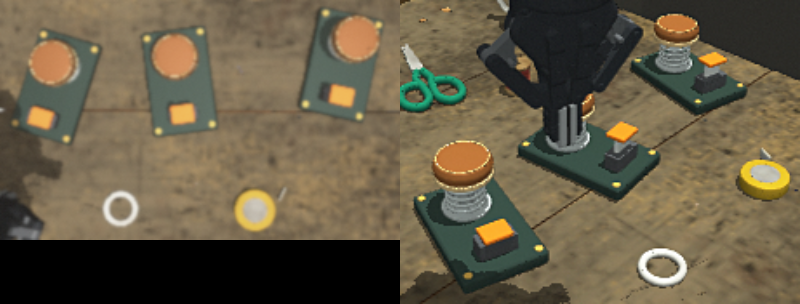

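The left tag (scene part, near (493,232)) sits on its guide block. The other two tags are up, the pads are up, and nothing else has moved.

```bash
python3 -c "
from station import ticket
print(ticket.hand_in())"
```

```text
the job is handed in; nothing more can be done
None
```

I pressed the three pads in order (left about 270 N/m, middle about 680 N/m, right about 1150 N/m), pushed the tag of the left, softest stand fully down, left the other two up, and handed the job in; no verdict was shown.

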